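# Pack two phone displays with a separator board

### The arm

A 7-joint arm with a two-finger parallel gripper is mounted at the origin on a cart in front of the work surface, level with it; the furniture and walls round the work are solid. World frame = base frame: x ahead of the robot, y to its left, z up, the work surface at z = 0. Lengths are in mm, angles in rad, forces in N, time in s.
With the tool pointing down it reaches from about 350 to 900 mm from the base axis. Payload 8.1 kg.
Tool frame: the origin (TCP) lies midway between the tips of the shut fingers; the grasp point (between the pads) lies 19 mm behind it; z points along the fingers, y is the line along which they close (so a half turn about z gives the same grasp; the last joint's range is limited). The gripper opens to 85 mm and grips with 20 to 120 N. Pads are 22 mm wide; open, the fingers measure 114 mm over their backs; the gripper's body (76 mm by 85 mm) begins 54 mm behind the grasp point. The pads swing forward as they close: fully open they stand 13 mm farther back than shut.
Start: joints at [-0.103, 0.434, 0.025, 1.573, -0.012, 1.134, -0.075], TCP at [625.013, -0.027, 231.323] pointing down, gripper open.
Joint ranges: [-2.62, 2.62], [-0.44, 2.09], [-1.27, 1.32], [0.08, 2.57], [-1.32, 4.46], [0.12, 2], [-2.74, 2.74]. Speed limits (rad/s): [2.22, 2.22, 3.01, 3.01, 3.14, 3.14, 3.14].

### API

Orientations are given as a unit quaternion [x, y, z, w].
In Python, from station import env, optics, job gives the robot as it stands.
- The arm moves only by the tool drive_tool, never from a script. Its argument "increments" is a list that holds one entry, the list of rows, each a list of 7 numbers: the shift along the world's x, y, z as a fraction of full scale, then the turn, a rotation vector about the world's x, y, z as a fraction of full scale, then the opening, from -1 (shut) to 1 (fully open). In form: [[[dx, dy, dz, rx, ry, rz, gripper], ...]]. A call has 1 to 10 rows; each row shifts and turns the commanded pose from where the row before left it; what a row does not reach is not made up. Full scale, the value 1, is 2.5 cm for a shift and 180 degrees for a turn. A row lasts 1/10 s, in which the tool goes at most 50 mm and 8.59 degrees, less where a joint would pass 70% of its speed; a pose out of reach is approached as far as the arm can. A call with a number of a shift or a turn outside -1 to 1 is refused whole. A call with a gripper value outside its range is refused whole. The fingers move at their own pace and stop on an object; "newtons" is the grip in N (left out, the last holds). Time passes only in rows, so rows that do not move let the fingers close. It gives the time, the measured TCP pose, the force, the opening and the grip force at its end, in the units of the state.
- env.get_state(): the state, without advancing time (a new reading comes with each control period).
- optics.capture(name): name is "scene" or "side" or "wrist"; returns a dict with "color" (400x640x3 uint8, red, green, blue), "mtx" (3x3 intrinsics, pixels), "dist_coeffs" ([k1, k2, p1, p2, k3] as OpenCV has them; the pictures are not rectified), "extrinsics" (4x4, takes a point from camera to world coordinates). Camera axes: x right, y up, looking along -z (the intrinsics and any distortion apply to the point x, -y, -z); pixel columns grow to the right and rows downward; lengths in mm; the calibration is good to about 2 mm. A picture is of the moment at which its call begins. There is no depth.
- job.hand_in(): hands the job in; it is judged then, once.
The state is a dict: "time_s": time; "qpos": joint angles; "joint_vel": joint speeds; "tau": joint torques, N m; "ee_pos": TCP position; "orientation": TCP orientation; "force": force on the tool from outside, world axes, zero at the start; "moment": the same for the moment, N m; "grip_width": finger opening in mm; "grasp_force": force on a finger pad.
Only numpy, scipy, OpenCV 4.12 (cv2) and the standard library are available. Lean on these libraries where they do the work, as an engineer would, in place of code of your own. Each camera call takes 0.05 s, during which the arm holds its last target. There are 200 camera calls.

### The job

Pack the second phone display into the open cardboard carton, in which one display already lies: lay the loose cardboard separator flat on that display, then set the second display down gently on the separator, screen up, so that the two displays never touch. Both go squarely into the pocket between the corner blocks. Then fold the carton's hinged lid fully shut, and leave everything else on the bench where it is.

Things in the scene. Friction and masses are not known exactly. Their poses are not given: they have to be found in the camera images.
- carton: Open cardboard carton fixed to the bench, 148 (its x) x 132 (y) x 32 mm high, walls and floor 4 mm; yaw varies by 0.25 rad either way; origin at the centre of its underside, z up. Its lid stands open at the +y side. Undersides of the finished layers above this origin: lower display 4, separator 10, upper display 16 mm (its top 22 mm).
- carton_pocket (a point): Centre of the pocket's floor, 4 mm above the carton's origin. Four glued-in corner blocks (tops 25 mm above the carton's underside) bound a pocket 140 mm (carton x) by 74 mm (y). In the middle of each long side, 37 mm either way, a gap between the blocks takes a finger: it reaches out to the walls' inner faces at y = +62 and -62 mm.
- carton_lid (a joint): Lid angle, rad: 0 = shut flat on the walls, 1.57 = upright; starts at 1.75 to 2.05, leaning out to the carton's +y. Cardboard panel, 148 mm along the hinge x 136 x 4 mm; shut, its outer face is on top, 36 mm above the carton's underside, and its 14 mm lip hangs outside the -y wall. Stiff crease: stays at any angle, turns with about 0.6 N at the free edge. Stops at 0 and 2.2.
- carton_hinge (a point): Middle of the lid's hinge line, at the carton's (0, +66, 32) mm; the hinge runs along the carton's x.
- lid_edge (a point): Middle of the lid's free edge on its outer face, 136 mm from the hinge line.
- lower_display: Black phone display panel, 130 (its x) x 64 (its y) x 6 mm, already lying screen up in the carton's pocket; origin at the centre of its underside.
- upper_display: The second, identical black display panel, 130 (its x) x 64 (its y) x 6 mm, 45 g, lying screen up on the bench to the robot's right; origin at the centre of its underside, z up through the screen. Fragile: do not let it fall more than about 20 mm. Either end may point either way in the carton.
- separator: Plain stiff cardboard board, 132 x 66 x 6 mm (its x, y, z), 30 g, lying on the bench to the robot's right, at the left or the right of the second display; origin at the centre of its underside. Either end may point either way in the carton.
- tweezers: Bystander: blue tweezers, 12 x 122 x 8 mm, lying on the bench; origin at the centre of the underside.
- wire_reel: Bystander: small white reel, 56 mm across, 30 mm high; origin at the centre of the underside.
- flux: Bystander: small amber bottle with a pale ribbed cap, 27 mm across, 61 mm high; origin at the centre of the underside.

How it is judged (in metres and radians):
On the way, in this order (a step that is already met when the one before it is completed fails the run):
1. the separator lies flat and let go on the lower display, square in the pocket (x of lower_display in the frame of carton between -0.008 and 0.008 m and y of lower_display in the frame of carton between -0.008 and 0.008 m and z of lower_display in the frame of carton between 0.0015 and 0.0065 m and angle between the x axis of each of lower_display, separator and the x axis of carton, either way round below 0.15 rad and angle between each of lower_display, separator's own z axis and vertical below 0.08 rad and x of separator in the frame of carton between -0.008 and 0.008 m and y of separator in the frame of carton between -0.008 and 0.008 m and z of separator in the frame of carton between 0.0075 and 0.0125 m and contact force between the fingers and separator below 0.1 N and linear speed of separator below 0.03 m/s), for 0.2 s.
2. the second display lies flat and let go on the separator, screen up and square in the pocket (x of lower_display in the frame of carton between -0.008 and 0.008 m and y of lower_display in the frame of carton between -0.008 and 0.008 m and z of lower_display in the frame of carton between 0.0015 and 0.0065 m and angle between the x axis of each of lower_display, separator, upper_display and the x axis of carton, either way round below 0.15 rad and angle between each of lower_display, separator, upper_display's own z axis and vertical below 0.08 rad and x of separator in the frame of carton between -0.008 and 0.008 m and y of separator in the frame of carton between -0.008 and 0.008 m and z of separator in the frame of carton between 0.0075 and 0.0125 m and x of upper_display in the frame of carton between -0.008 and 0.008 m and y of upper_display in the frame of carton between -0.008 and 0.008 m and z of upper_display in the frame of carton between 0.0135 and 0.0185 m and contact force between the fingers and upper_display below 0.1 N and linear speed of upper_display below 0.03 m/s), for 0.2 s.
3. the lid is folded shut (value of joint carton_lid below 0.06 rad), for 0.2 s.
At the end, for the whole second after the job is handed in: From below in the pocket: lower display, separator, second display; each flat to 0.08 rad, screens up, within 8 mm of the carton's centre in its x and y, within 0.15 rad of its long axis and 2.5 mm of its layer's height; lid shut to 0.06 rad; all at rest (x of lower_display in the frame of carton between -0.008 and 0.008 m and y of lower_display in the frame of carton between -0.008 and 0.008 m and z of lower_display in the frame of carton between 0.0015 and 0.0065 m and angle between the x axis of each of lower_display, separator, upper_display and the x axis of carton, either way round below 0.15 rad and angle between each of lower_display, separator, upper_display's own z axis and vertical below 0.08 rad and x of separator in the frame of carton between -0.008 and 0.008 m and y of separator in the frame of carton between -0.008 and 0.008 m and z of separator in the frame of carton between 0.0075 and 0.0125 m and x of upper_display in the frame of carton between -0.008 and 0.008 m and y of upper_display in the frame of carton between -0.008 and 0.008 m and z of upper_display in the frame of carton between 0.0135 and 0.0185 m and value of joint carton_lid below 0.06 rad and linear speed of each of upper_display, separator below 0.02 m/s); the robot touches nothing.
It fails at once if the two displays touch (contact force between upper_display and lower_display above 0.1 N).
It fails at once if the second display is dropped (falls faster than 0.7 m/s, about 25 mm) (contact force between the fingers and upper_display below 0.1 N and linear speed of upper_display above 0.7 m/s).
It fails at once if a bystander is moved more than 30 mm (distance of any of tweezers, wire_reel, flux from where it was at the start of the episode above 0.03 m).
It also fails if it takes over 72 s, if anything falls off the work surface, if the arm or the gripper's body presses on something with over 40 N, if the wrist force passes 120 N, or if a joint passes its speed limit or range.

## Working session

There is one attempt and no reset: what is moved stays moved. The work goes in short steps, Python scripts to look and compute and a tool call to move; the robot and the scene stay as the last step left them, time stands still between calls to the robot, and variables do not carry over. Pictures are saved under pics/ and viewed, at most 12 in all, crops included, and the job is handed in when it is done.

Besides the shell and the picture viewer there is one more tool, called after "Request:" as a command line: name --argument value ..., lists and objects as JSON in quotes. drive_tool: Moves the arm, as the interface text tells. Its arguments: {"type":"object","properties":{"increments":{"type":"array"},"newtons":{"type":"number"}},"required":["increments"]}

```bash
mkdir -p pics; cat > h.py <<'E'
import numpy as np, cv2
from station import env, optics, job
def cap(n):
    return optics.capture(n)
def rays(c,px):
    p=cv2.undistortPoints(np.array(px,float).reshape(-1,1,2),np.array(c['mtx'],float),np.array(c['dist_coeffs'],float)).reshape(-1,2)
    d=np.c_[p[:,0],-p[:,1],-np.ones(len(p))]
    E=np.array(c['extrinsics']); return E[:3,3], d@E[:3,:3].T
def onplane(c,px,z):
    o,d=rays(c,px); t=(z-o[2])/d[:,2]; return o+d*t[:,None]
def project(c,P):
    E=np.array(c['extrinsics']); q=(np.array(P,float).reshape(-1,3)-E[:3,3])@E[:3,:3]
    q=q*[1,-1,-1]
    return cv2.projectPoints(q,np.zeros(3),np.zeros(3),np.array(c['mtx'],float),np.array(c['dist_coeffs'],float))[0].reshape(-1,2)
def save(c,n): cv2.imwrite('pics/'+n+'.png',cv2.cvtColor(np.ascontiguousarray(c['color']),cv2.COLOR_RGB2BGR))
E
python3 - <<'E'
from h import *
np.set_printoptions(precision=3,suppress=True)
import pickle
for n in ['scene','side','wrist']:
    c=cap(n); pickle.dump(c,open(n+'.pkl','wb')); save(c,n); print(n,np.array(c['extrinsics'])[:3])
a=[cv2.imread(f'pics/{n}.png') for n in ['scene','side']]
print(env.get_state())
E
```

```text
scene [[   0.746    0.398   -0.535 -119.466]
 [  -0.666    0.435   -0.605 -814.639]
 [  -0.008    0.808    0.59   790.275]]
side [[ -0.839   0.36   -0.408 172.219]
 [ -0.544  -0.539   0.643 520.854]
 [  0.012   0.761   0.649 655.863]]
wrist [[  1.     -0.      0.001 624.945]
 [  0.      0.963   0.27   68.943]
 [ -0.001  -0.27    0.963 372.987]]
{'time_s': 0.15, 'qpos': array([-0.103,  0.435,  0.025,  1.574, -0.012,  1.134, -0.075]), 'joint_vel': array([-0.   , -0.003,  0.   , -0.005, -0.001, -0.   , -0.   ]), 'tau': array([  0.002, -67.089,   1.026, -31.645,   0.016,   0.009,  -0.   ]), 'ee_pos': array([624.616,  -0.041, 230.703]), 'orientation': array([ 0.707,  0.707, -0.   , -0.   ]), 'force': array([ 0.055,  0.504, -0.174]), 'moment': array([ 0.03 ,  0.014, -0.038]), 'grasp_force': 0.0, 'grip_width': 85.3283380002906}
```

View pics/scene.png

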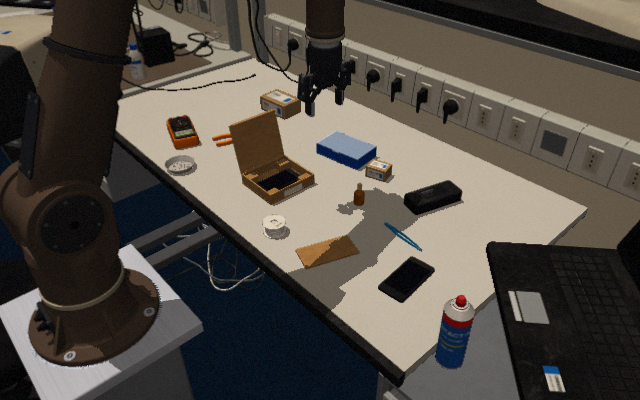

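View pics/side.png

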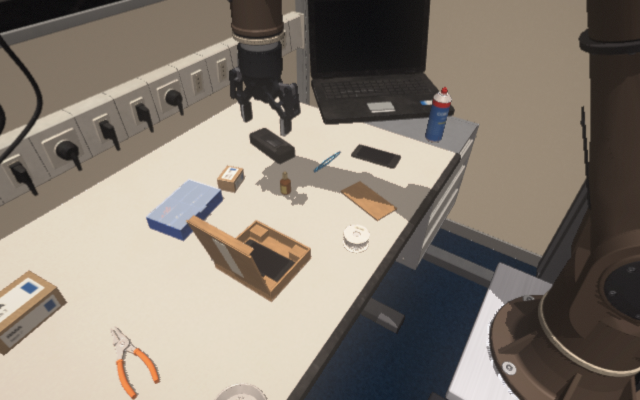

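The scene shows the carton at (278,180), the separator at (327,250) and the display at (406,279). The reel is at (274,227), flux at (359,195) and tweezers at (403,236). In the side view the carton is at (262,262), the separator at (368,200) and the display at (376,156).

```bash
cat > m.py <<'E'
from h import *
import pickle
np.set_printoptions(precision=1,suppress=True)
for n,seeds in [('scene',dict(sep=(327,250),disp=(406,279))),('side',dict(sep=(368,200),disp=(376,156)))]:
    c=pickle.load(open(n+'.pkl','rb')); hsv=cv2.cvtColor(c['color'],cv2.COLOR_RGB2HSV)
    for k,s in seeds.items():
        m=(((hsv[...,1]>95)&(hsv[...,0]<25)) if k=='sep' else (hsv[...,2]<60)).astype(np.uint8)
        l=cv2.connectedComponents(m,connectivity=4)[1]; mm=(l==l[s[1],s[0]]).astype(np.uint8)
        ct=max(cv2.findContours(mm,0,2)[0],key=cv2.contourArea).reshape(-1,2)
        P=onplane(c,ct,6)[:,:2]; r=cv2.minAreaRect(P.astype(np.float32))
        print(n,k,mm.sum(),hsv[s[1],s[0]],r)
a=cv2.imread('pics/scene.png')[105:210,220:330]; b=cv2.imread('pics/side.png')[205:305,180:320]
a=cv2.resize(a,None,fx=4,fy=4,interpolation=2)[:420]; b=cv2.resize(b,(350,250)) if 0 else cv2.resize(b,None,fx=2.5,fy=2.5,interpolation=2)
o=np.zeros((420,800,3),np.uint8); o[:a.shape[0],:440]=a; o[:250,450:800]=b; cv2.imwrite('pics/crop.png',o)
E
python3 m.py
```

```text
scene sep 1205 [ 15 156 103] ((469.760498046875, -178.45263671875), (70.57172393798828, 132.72686767578125), 71.12608337402344)
scene disp 1326 [103 162  11] ((537.1806640625, -357.13665771484375), (132.27532958984375, 65.20021057128906), 5.523260116577148)
side sep 928 [ 14 119 190] ((468.2333984375, -175.17124938964844), (65.03827667236328, 130.13108825683594), 71.11510467529297)
side disp 365 [15 39 52] ((538.9452514648438, -353.73895263671875), (96.5701904296875, 54.140708923339844), 6.35618782043457)
```

View pics/crop.png

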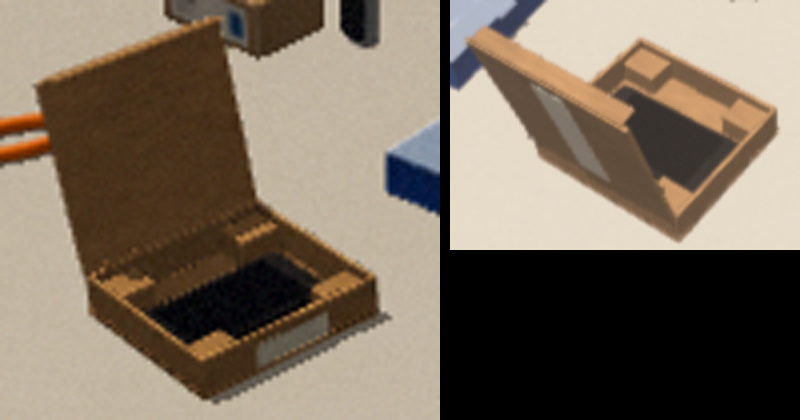

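```bash
python3 - <<'E'
from h import *
import pickle
np.set_printoptions(precision=1,suppress=True)
c=pickle.load(open('scene.pkl','rb')); s=pickle.load(open('side.pkl','rb'))
px=np.array([(205,365),(378,280),(262,205),(90,285)])/4+[220,105]
P=onplane(c,px,32); print(P)
px2=np.array([(777,110),(640,40),(680,232)],float)-[450,0]; px2=px2/2.5+[180,205]
Q=onplane(s,px2,32); print(Q) # (-74? ) corners
print('reel,flux,tweez',onplane(c,[(274,227),(358,202),(403,236)],15))
le=onplane(c,np.array([(38,85),(217,18)])/4+[220,105],165);print('lid edge',le)
E
```

```text
[[485.   47.6  32. ]
 [630.9  46.3  32. ]
 [633.9 174.5  32. ]
 [483.9 172.8  32. ]]
[[481.5  55.4  32. ]
 [627.4  53.9  32. ]
 [474.8 193.1  32. ]]
reel,flux,tweez [[ 426.6  -37.5   15. ]
 [ 647.1 -102.8   15. ]
 [ 629.5 -267.5   15. ]]
lid edge [[488.1 215.4 165. ]
 [633.  212.9 165. ]]
```

Request:
drive_tool --increments '[[[-0.69,-0.79,-0.2,0,0,0.0438,0.8],[-0.69,-0.79,-0.2,0,0,0.0438,0.8],[-0.69,-0.79,-0.2,0,0,0.0438,0.8],[-0.69,-0.79,-0.2,0,0,0.0438,0.8],[-0.69,-0.79,-0.2,0,0,0.0438,0.8],[-0.69,-0.79,-0.2,0,0,0.0438,0.8],[-0.69,-0.79,-0.2,0,0,0.0438,0.8],[-0.69,-0.79,-0.2,0,0,0.0438,0.8],[-0.69,-0.79,-0.2,0,0,0.0438,0.8],[0,0,0,0,0,0,0.8]]]'

```text
time_s: 1.15
ee_pos: [466.6, -181.0, 185.4]
orientation: [0.166, 0.986, -0.001, -0.001]
force: [-0.5, -0.3, -0.2]
grip_width: 76.7
grasp_force: 0.0
```

```bash
cat > w.py <<'E'
from h import *
import sys
np.set_printoptions(precision=1,suppress=True)
def board(kind,z=6):
    c=cap('wrist'); save(c,'w_'+kind); hsv=cv2.cvtColor(c['color'],cv2.COLOR_RGB2HSV)
    m=(((hsv[...,1]>95)&(hsv[...,0]<25)) if kind=='sep' else (hsv[...,2]<60)).astype(np.uint8)
    m=cv2.morphologyEx(m,cv2.MORPH_OPEN,np.ones((3,3)))
    for ct in cv2.findContours(m,0,1)[0]:
        if cv2.contourArea(ct)<3000: continue
        P=onplane(c,ct.reshape(-1,2),z)[:,:2]; r=cv2.minAreaRect(P.astype(np.float32))
        print(kind,cv2.boundingRect(ct),np.array(r[0]),np.array(r[1]),r[2])
    print(np.array(c['extrinsics'])[:3,3])
    s=env.get_state(); print(s['ee_pos'],s['orientation'])
if __name__=='__main__': board(sys.argv[1])
E
python3 w.py sep
```

```text
sep (299, 123, 58, 111) [ 469.9 -176.4] [ 64.  129.4] 71.0328369140625
sep (530, 92, 110, 161) [567.8 104.4] [110.6 166.2] 88.9703598022461
[ 403.  -157.7  328. ]
[ 468.3 -179.3  185.9] [ 0.2  1.  -0.  -0. ]
```

View pics/w_sep.png

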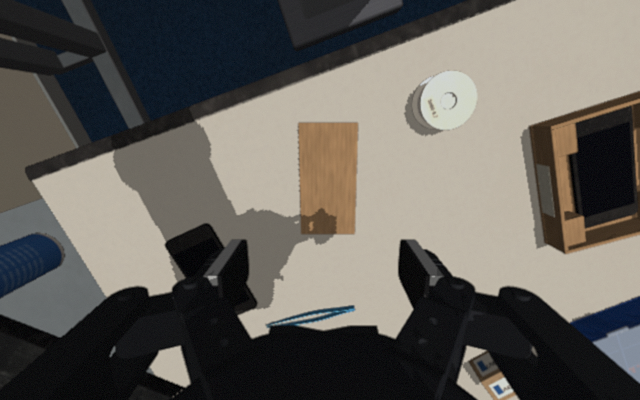

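The wrist view shows the whole separator at (328,178) between the fingers' line, with reel (447,100) clear of it.

Request:
drive_tool --increments '[[[0.04,0.1,-1,0,0,0,0.8],[0,0,-1,0,0,0,0.8],[0,0,-1,0,0,0,0.8],[0,0,-1,0,0,0,0.8],[0,0,-1,0,0,0,0.8],[0,0,-1,0,0,0,0.8],[0,0,-0.6,0,0,0,0.8],[0,0,-0.4,0,0,0,0.8],[0,0,-0.2,0,0,0,0.8],[0,0,0,0,0,0,0.8]]]'

```text
time_s: 2.2
ee_pos: [471.1, -174.8, 6.1]
orientation: [0.166, 0.986, 0.0, -0.0]
force: [0.0, -0.2, 0.8]
grip_width: 77.1
grasp_force: 0.0
```

Request:
drive_tool --increments '[[[-0.04,-0.06,-0.12,0,0,0,0.8],[0,0,-0.12,0,0,0,0.8],[0,0,-0.1,0,0,0,0.8],[0,0,-0.1,0,0,0,0.8],[0,0,0,0,0,0,0.8],[0,0,0,0,0,0,0.8]]]'

```text
time_s: 2.8
ee_pos: [469.8, -176.8, -4.7]
orientation: [0.166, 0.986, 0.0, -0.0]
force: [0.1, -0.3, -0.7]
grip_width: 77.1
grasp_force: 0.0
```

Request:
drive_tool --increments '[[[0,0,-0.1,0,0,0,0.8],[0,0,0,0,0,0,0.4],[0,0,0,0,0,0,0.4],[0,0,0,0,0,0,0.4],[0,0,0,0,0,0,0.4],[0,0,0,0,0,0,0.4]]]' --newtons 20

```text
time_s: 3.4
ee_pos: [470.3, -176.9, -6.3]
orientation: [0.165, 0.986, -0.0, 0.001]
force: [-2.9, 0.9, 13.1]
grip_width: 65.4
grasp_force: 24.2
```

Request:
drive_tool --increments '[[[0,0,0.3,0,0,0,0.4],[0,0,0.6,0,0,0,0.4],[0,0,1,0,0,0,0.4],[0,0.7,1,0,0,0.0176,0.4],[0,0.8,1,0,0,0.0176,0.4],[0.1,0.8,1,0,0,0.0176,0.4],[0.1,0.8,1,0,0,0.0176,0.4],[0.1,0.8,0.6,0,0,0.0176,0.4],[0.1,0.7,0,0,0,0.0176,0.4],[0,0,0,0,0,0,0.4]]]' --newtons 30

```text
time_s: 4.4
ee_pos: [480.0, -59.1, 155.3]
orientation: [-0.002, 1.0, 0.0, 0.0]
force: [0.4, 0.3, 0.2]
grip_width: 65.0
grasp_force: 34.2
```

```bash
python3 - <<'E'
from h import *
import pickle
c=cap('wrist'); pickle.dump(c,open('wc.pkl','wb')); save(c,'wc')
s=env.get_state(); print(s['ee_pos'],s['orientation'],s['grip_width'],s['grasp_force'])
E
```

```text
[479.41779779 -60.81862987 154.72567736] [-7.40405727e-04  9.99999644e-01  1.36880053e-04 -3.80660911e-04] 64.73295612735116 34.19778227806091
```

View pics/wc.png

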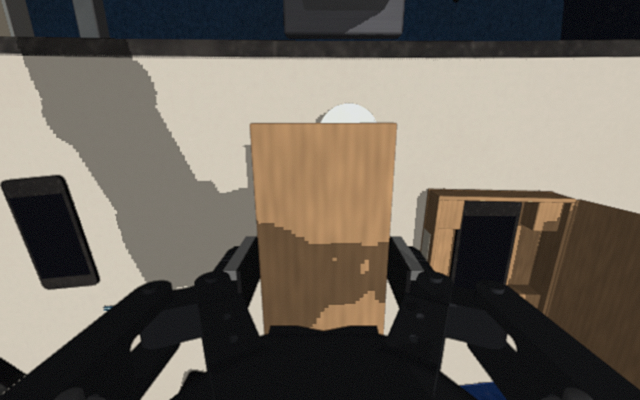

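The separator is held straight at (325,220). The carton is at upper right, corner (429,190), with its far side hidden by the finger. I'll shift +x for a clear view.

Request:
drive_tool --increments '[[[0.8,0,0,0,0,0,0.4],[0.8,0,0,0,0,0,0.4],[0.8,0,0,0,0,0,0.4],[0.8,0,0,0,0,0,0.4],[0,0,0,0,0,0,0.4],[0,0,0,0,0,0,0.4]]]'

```text
time_s: 5.05
ee_pos: [558.9, -62.7, 153.9]
orientation: [0.001, 1.0, -0.0, -0.001]
force: [-0.3, -0.2, -0.4]
grip_width: 64.5
grasp_force: 34.2
```

```bash
python3 - <<'E'
from h import *
import pickle
c=cap('wrist'); pickle.dump(c,open('wc2.pkl','wb')); save(c,'wc2')
s=env.get_state(); print(s['ee_pos'],s['orientation'])
p=project(c,[(483,45,32),(631,45,32),(631,177,32),(483,177,32)]); print(p)
a=cv2.imread('pics/wc2.png')[100:290,400:640]; cv2.imwrite('pics/wc2c.png',cv2.resize(a,(720,570),interpolation=2))
E
```

```text
[558.52668829 -62.56414195 154.15780177] [ 9.57419063e-04  9.99998740e-01 -1.12392846e-04 -1.26117463e-03]
[[444.09402727 108.27876576]
 [427.91371158 259.84779005]
 [559.03404301 260.20767509]
 [596.64523254 106.99557818]]
```

View pics/wc2c.png

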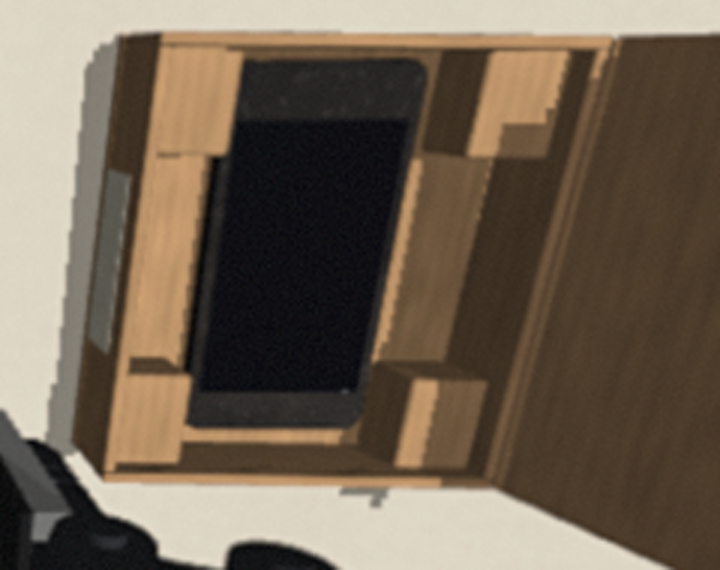

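The crop shows the whole rim, with corners at crop pixels (162,33), (105,480), (490,487) and (613,37). The lower display lies inside the pocket, straight.

```bash
python3 - <<'E'
from h import *
import pickle
np.set_printoptions(precision=2,suppress=True)
c=pickle.load(open('wc2.pkl','rb'))
px=np.array([(162,33),(105,480),(490,487),(613,37)])/3+[400,100]
P=onplane(c,px,32);print(P[:,:2],P.mean(0)); L=np.array([(-74,-66),(74,-66),(74,66),(-74,66)],float)
M,_=cv2.estimateAffinePartial2D(L.astype(np.float32),P[:,:2].astype(np.float32)); print(M,np.degrees(np.arctan2(M[1,0],M[0,0])))
# board held: corners in wide view, plane z = tcp+6.3+6
d=np.array([(243,60),(425,60),(362,428),(188,428)])/3+[400,100]; D=onplane(c,d,10);print('disp',D[:,:2],D.mean(0))
hsv=cv2.cvtColor(c['color'],cv2.COLOR_RGB2HSV); m=((hsv[...,1]>95)&(hsv[...,0]<25)).astype(np.uint8); m[:,410:]=0
ct=max(cv2.findContours(m,0,2)[0],key=cv2.contourArea); print(cv2.boundingRect(ct))
ee=env.get_state()['ee_pos']; B=onplane(c,ct.reshape(-1,2),ee[2]+6.3)
print('board min/max rel tcp',B.min(0)-ee,B.max(0)-ee)
# edge line tilt
v=B[(B[:,0]<ee[0]-25)];
for nm,w in (('L',v[v[:,1]<ee[1]-15]),('R',v[v[:,1]>ee[1]+15])): print(nm,np.polyfit(w[:,0]-ee[0],w[:,1]-ee[1],1))
E
```

```text
[[485.35  53.99]
 [631.16  52.23]
 [633.36 181.77]
 [487.53 184.72]] [559.35 118.18  32.  ]
[[  0.99   0.02 559.35]
 [ -0.02   0.99 118.18]] -0.9425779279119705
disp [[493.31  90.52]
 [493.72 148.25]
 [621.83 151.71]
 [621.93  89.51]] [557.7 120.   10. ]
(250, 123, 146, 213)
board min/max rel tcp [-65.13 -33.76   6.3 ] [51.86 35.18  6.3 ]
L [ -0.   -33.06]
R [ 0.01 34.44]
```

Request:
drive_tool --increments '[[[0,0.9,0,0,0,-0.002,0.4],[0,0.9,0,0,0,-0.0025,0.4],[0.03,0.9,0,0,0,0,0.4],[0,0.9,0,0,0,0,0.4],[0,0.9,-0.4,0,0,0,0.4],[0,0.9,-0.6,0,0,0,0.4],[0,0.9,-0.6,0,0,0,0.4],[0,0.92,-0.6,0,0,0,0.4],[0,0,-0.4,0,0,0,0.4],[0,0,0,0,0,0,0.4]]]'

```text
time_s: 6.1
ee_pos: [558.8, 118.0, 88.7]
orientation: [0.007, 1.0, -0.001, -0.002]
force: [0.3, 0.3, 0.9]
grip_width: 64.9
grasp_force: 34.2
```

```bash
python3 - <<'E'
from h import *
import pickle
np.set_printoptions(precision=2,suppress=True)
ims=[]
for n in ['wrist','scene','side']:
    c=cap(n); pickle.dump(c,open('d_'+n+'.pkl','wb')); save(c,'d_'+n)
print(env.get_state()['ee_pos'],env.get_state()['orientation'])
a=cv2.imread('pics/d_wrist.png'); s=cv2.imread('pics/d_scene.png')[120:210,225:325]; t=cv2.imread('pics/d_side.png')[190:310,180:320]
o=np.zeros((600,800,3),np.uint8); w=cv2.resize(a[80:330,200:450],(450,450)); o[:450,:450]=w
s=cv2.resize(s,(340,306)); o[:306,455:795]=s; t=cv2.resize(t,(340,291)); o[308:599,455:795]=t
cv2.imwrite('pics/d.png',o)
E
```

```text
[560.64 117.22  90.73] [ 0.01  1.   -0.    0.  ]
```

View pics/d.png

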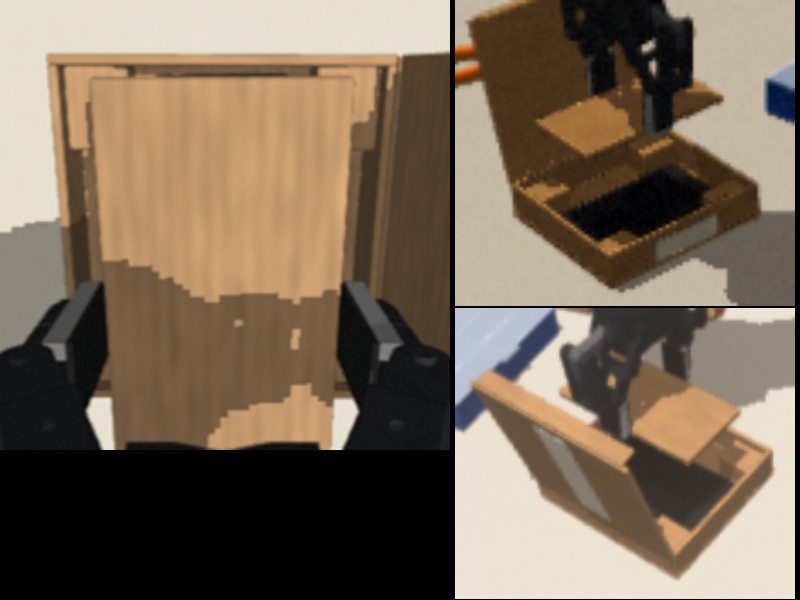

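The wrist view shows the board centred over the carton: rim corners at inset (50,55) and (396,55), board edges at 92 and 352. The other two views show it level.

```bash
python3 - <<'E'
from h import *
import pickle
np.set_printoptions(precision=2,suppress=True)
c=pickle.load(open('d_wrist.pkl','rb'))
f=lambda u:np.array(u,float)/1.8+[200,80]
print('rim -x corners',onplane(c,f([(50,56),(396,56)]),32)[:,:2])
print('board top corners',onplane(c,f([(91,79),(352,79)]),90.7+6.3)[:,:2])
E
```

```text
rim -x corners [[485.66  55.86]
 [487.45 184.46]]
board top corners [[493.23  86.63]
 [494.15 152.83]]
```

Request:
drive_tool --increments '[[[0,0,-0.8,0,0,0,0.4],[0,0,-0.8,0,0,0,0.4],[0,0,-0.4,0,0,0,0.4],[0,0,-0.3,0,0,0,0.4],[0,0,-0.2,0,0,0,0.4],[0,0,-0.2,0,0,0,0.4],[0,0,-0.2,0,0,0,0.4],[0,0,-0.2,0,0,0,0.4],[0,0,-0.1,0,0,0,0.4],[0,0,0,0,0,0,0.4]]]'

```text
time_s: 7.25
ee_pos: [560.3, 118.7, 10.0]
orientation: [0.007, 1.0, -0.0, -0.0]
force: [-0.3, -0.5, -0.2]
grip_width: 65.1
grasp_force: 34.2
```

No contact; it is inside the pocket. I'll lower the rest of the way.

Request:
drive_tool --increments '[[[0,0,-0.08,0,0,0,0.4],[0,0,-0.08,0,0,0,0.4],[0,0,-0.06,0,0,0,0.4],[0,0,0,0,0,0,0.4],[0,0,0,0,0,0,0.4]]]'

```text
time_s: 7.75
ee_pos: [560.5, 118.7, 4.8]
orientation: [0.007, 1.0, 0.0, -0.0]
force: [0.3, -0.3, -0.3]
grip_width: 64.9
grasp_force: 34.2
```

Request:
drive_tool --increments '[[[0,0,-0.02,0,0,0,0.6],[0,0,0,0,0,0,0.7],[0,0,0,0,0,0,0.8],[0,0,0,0,0,0,0.8],[0,0,0,0,0,0,0.8],[0,0,0.3,0,0,0,0.8],[0,0,0.6,0,0,0,0.8],[0,0,1,0,0,0,0.8],[0,0,1,0,0,0,0.8],[0,0,1,0,0,0,0.8]]]'

```text
time_s: 8.75
ee_pos: [560.6, 118.9, 104.2]
orientation: [0.007, 1.0, 0.0, 0.001]
force: [0.4, -0.3, -0.0]
grip_width: 76.5
grasp_force: 0.0
```

```bash
python3 - <<'E'
from h import *
import pickle
c=cap('wrist'); pickle.dump(c,open('e_wrist.pkl','wb')); a=np.ascontiguousarray(c['color'][...,::-1]); 
d=cap('side'); pickle.dump(d,open('e_side.pkl','wb')); t=np.ascontiguousarray(d['color'][...,::-1])[200:310,180:320]
o=np.zeros((600,800,3),np.uint8); o[:500,:500]=cv2.resize(a[80:330,200:450],(500,500),interpolation=2)
o[:236,500:]=cv2.resize(t,(300,236)); cv2.imwrite('pics/e.png',o)
E
```

```text
(no output)
```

View pics/e.png

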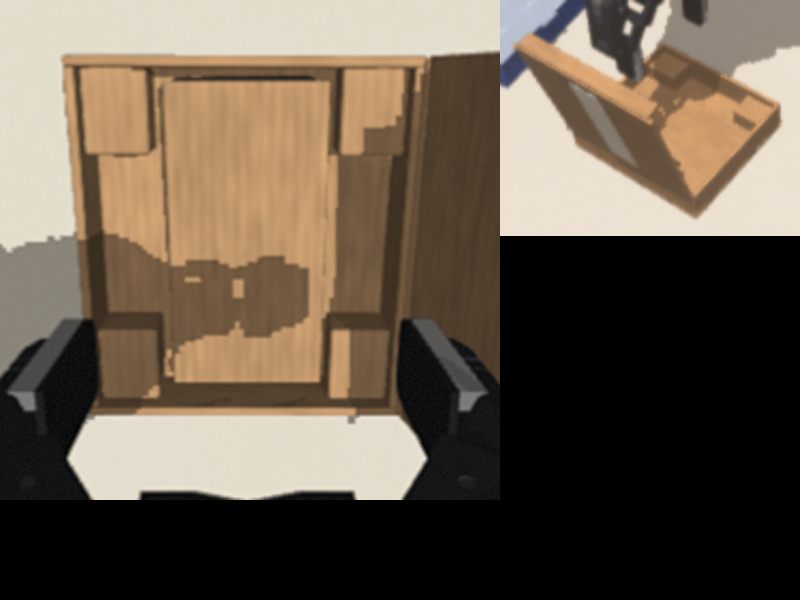

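The separator lies flat and square between the blocks (163–330, 80–382), so I'm moving to the display.

Request:
drive_tool --increments '[[[0,0,1,0,0,0.0036,0.8],[0,-0.95,0.8,0,0,0.0036,0.8],[0,-0.95,0.5,0,0,0.0036,0.8],[0,-0.95,0,0,0,0.0036,0.8],[-0.1,-0.95,0,0,0,0.0036,0.8],[-0.1,-0.95,0,0,0,0.0036,0.8],[-0.1,-0.95,0,0,0,0.0036,0.8],[-0.1,-0.95,0,0,0,0.0036,0.8],[-0.1,-0.95,0,0,0,0.0036,0.8],[-0.1,-0.95,0,0,0,0.0036,0.8]]]'

```text
time_s: 9.85
ee_pos: [545.1, -96.0, 159.8]
orientation: [-0.049, 0.999, -0.0, 0.0]
force: [1.0, 0.9, -0.4]
grip_width: 77.1
grasp_force: 0.0
```

Request:
drive_tool --increments '[[[-0.1,-0.95,0,0,0,0,0.8],[-0.1,-0.95,0,0,0,0,0.8],[-0.1,-0.95,0,0,0,0,0.8],[0,-0.95,0,0,0,0,0.8],[0,-0.95,0,0,0,0,0.8],[0,-0.95,0,0,0,0,0.8],[0,-0.95,0,0,0,0,0.8],[0,-0.95,0,0,0,0,0.8],[0,-0.95,0,0,0,0,0.8],[0,-0.95,0,0,0,0,0.8]]]'

```text
time_s: 10.85
ee_pos: [537.8, -333.3, 159.8]
orientation: [-0.049, 0.999, 0.0, 0.0]
force: [-0.2, 0.1, -0.6]
grip_width: 77.0
grasp_force: 0.0
```

```bash
python3 - <<'E'
from w import *
import pickle
board('disp')
c=pickle.load(open('e_wrist.pkl','rb'))
P=onplane(c,np.array([(63,57),(427,57),(95,413),(400,413)],float)/2+[200,80],32);print(P[:,:2],P.mean(0))
P=onplane(c,np.array([(163,80),(330,80),(175,382),(321,382)],float)/2+[200,80],16);print('sep',P[:,:2],P.mean(0))
E
```

```text
disp (271, 121, 61, 117) [ 538.3 -355.4] [126.1  61.5] 5.453472137451172
disp (0, 97, 640, 303) [ 750.1 -296.1] [802.1 390.9] 79.15721893310547
[ 470.3 -339.1  302.2]
[ 536.7 -338.7  159.7] [-0.  1. -0. -0.]
[[485.6  54.9]
 [487.5 185.6]
 [631.1  53.8]
 [633.  184.4]] [559.3 119.7  32. ]
sep [[494.1  88.1]
 [495.  153.3]
 [626.1  86.4]
 [627.  152.5]] [560.6 120.   16. ]
```

Request:
drive_tool --increments '[[[0,-0.9,-0.6,0,0,0,0.8],[0,0,-1,0,0,0,0.8],[0,0,-1,0,0,0,0.8],[0,0,-1,0,0,0,0.8],[0,0,-1,0,0,0,0.8],[0,0,-0.6,0,0,0,0.8],[0,0,-0.4,0,0,0,0.8],[0,0,-0.2,0,0,0,0.8],[0,0,0,0,0,0,0.8],[0,0,0,0,0,0,0.8]]]'

```text
time_s: 11.9
ee_pos: [538.6, -355.3, 15.2]
orientation: [-0.049, 0.999, -0.0, 0.001]
force: [-0.2, 0.3, 0.5]
grip_width: 76.8
grasp_force: 0.0
```

Request:
drive_tool --increments '[[[0,-0.03,-0.3,0,0,0,0.8],[0,0,-0.2,0,0,0,0.8],[0,0,-0.2,0,0,0,0.8],[0,0,-0.12,0,0,0,0.8],[0,0,0,0,0,0,0.8],[0,0,0,0,0,0,0.4],[0,0,0,0,0,0,0.4],[0,0,0,0,0,0,0.4],[0,0,0,0,0,0,0.4],[0,0,0,0,0,0,0.4]]]' --newtons 20

```text
time_s: 12.9
ee_pos: [538.5, -356.0, -5.6]
orientation: [-0.049, 0.999, -0.0, 0.0]
force: [-0.2, -0.1, 5.8]
grip_width: 63.1
grasp_force: 25.8
```

Request:
drive_tool --increments '[[[0,0,0.2,0,0,0,0.4],[0,0,0.5,0,0,0,0.4],[0,0,1,0,0,0,0.4],[0,0,1,0,0,0,0.4],[0,0,1,0,0,-0.0036,0.4],[0,0.5,1,0,0,-0.0036,0.4],[0,0.95,1,0,0,-0.0036,0.4],[0,0.95,0.5,0,0,-0.0036,0.4],[0.1,0.95,0,0,0,-0.0036,0.4],[0.1,0.95,0,0,0,-0.0036,0.4]]]' --newtons 30

```text
time_s: 13.9
ee_pos: [543.1, -247.4, 150.3]
orientation: [-0.015, 1.0, -0.0, 0.001]
force: [-0.6, 0.4, -1.1]
grip_width: 62.9
grasp_force: 33.6
```

Request:
drive_tool --increments '[[[0.1,0.95,0,0,0,-0.0036,0.4],[0.1,0.95,0,0,0,-0.0036,0.4],[0.1,0.95,0,0,0,-0.0036,0.4],[0.1,0.95,0,0,0,-0.0036,0.4],[0.1,0.95,0,0,0,0,0.4],[0.14,0.95,0,0,0,0,0.4],[0,0.95,0,0,0,0,0.4],[0,0.95,0,0,0,0,0.4],[0,0.95,0,0,0,0,0.4],[0,0.95,0,0,0,0,0.4]]]'

```text
time_s: 14.9
ee_pos: [558.7, -9.8, 149.6]
orientation: [0.007, 1.0, -0.0, 0.0]
force: [-0.2, -0.3, -0.7]
grip_width: 62.9
grasp_force: 33.6
```

Request:
drive_tool --increments '[[[0,0.95,-0.3,0,0,0,0.4],[0,0.95,-0.5,0,0,0,0.4],[0,0.95,-0.6,0,0,0,0.4],[0,0.95,-0.6,0,0,0,0.4],[0,0.9,-0.4,0,0,0,0.4],[0,0.03,-0.2,0,0,0,0.4],[0,0,0,0,0,0,0.4],[0,0,0,0,0,0,0.4]]]'

```text
time_s: 15.7
ee_pos: [559.2, 106.4, 84.4]
orientation: [0.008, 1.0, -0.0, 0.0]
force: [-0.7, 0.6, -0.7]
grip_width: 62.5
grasp_force: 33.6
```

```bash
python3 - <<'E'
from h import *
import pickle
np.set_printoptions(precision=2,suppress=True)
c=cap('wrist'); pickle.dump(c,open('f_wrist.pkl','wb')); a=np.ascontiguousarray(c['color'][...,::-1])
cv2.imwrite('pics/f.png',cv2.resize(a[80:330,200:450],(500,500),interpolation=2))
s=env.get_state(); print(s['ee_pos'],s['orientation'],s['grip_width'],s['time_s'])
E
```

```text
[559.4  106.17  84.46] [ 0.01  1.   -0.    0.  ] 62.80567911144862 15.75
```

View pics/f.png

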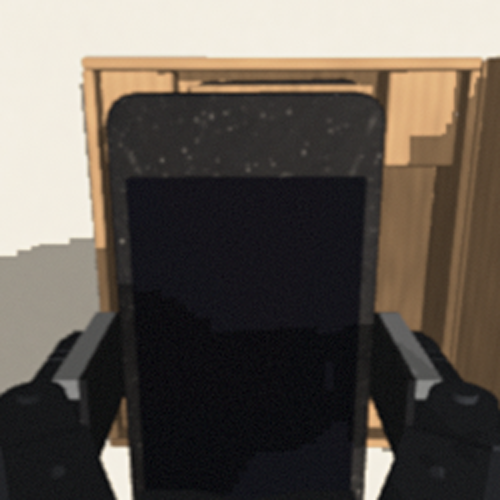

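The display is level with its screen up, 12 mm short in y. I'll correct that and lower it.

Request:
drive_tool --increments '[[[0,0.25,0,0,0,0,0.4],[0,0.24,-0.4,0,0,0,0.4],[0,0,-0.6,0,0,0,0.4],[0,0,-0.4,0,0,0,0.4],[0,0,-0.3,0,0,0,0.4],[0,0,-0.3,0,0,0,0.4],[0,0,-0.3,0,0,0,0.4],[0,0,-0.2,0,0,0,0.4],[0,0,0,0,0,0,0.4],[0,0,0,0,0,0,0.4]]]'

```text
time_s: 16.75
ee_pos: [559.1, 119.8, 21.4]
orientation: [0.007, 1.0, 0.0, 0.0]
force: [0.2, 0.3, 0.0]
grip_width: 63.1
grasp_force: 33.6
```

Request:
drive_tool --increments '[[[0,-0.02,-0.15,0,0,0,0.4],[0,0,-0.1,0,0,0,0.4],[0,0,-0.08,0,0,0,0.4],[0,0,-0.06,0,0,0,0.4],[0,0,0,0,0,0,0.4],[0,0,0,0,0,0,0.4]]]'

```text
time_s: 17.35
ee_pos: [559.0, 119.2, 11.6]
orientation: [0.007, 1.0, 0.0, -0.0]
force: [0.2, 0.5, -0.4]
grip_width: 63.0
grasp_force: 33.6
```

Request:
drive_tool --increments '[[[0,0,-0.04,0,0,0,0.4],[0,0,0,0,0,0,0.6],[0,0,0,0,0,0,0.7],[0,0,0,0,0,0,0.8],[0,0,0,0,0,0,0.8],[0,0,0,0,0,0,0.8],[0,0,0.4,0,0,0,0.8],[0,0,1,0,0,0,0.8],[0,0,1,0,0,0,0.8],[0,0,1,0,0,0,0.8]]]'

```text
time_s: 18.35
ee_pos: [558.9, 119.3, 97.2]
orientation: [0.007, 1.0, 0.0, 0.0]
force: [0.1, -0.0, -0.7]
grip_width: 76.8
grasp_force: 0.0
```

```bash
python3 - <<'E'
from h import *
import pickle
np.set_printoptions(precision=2,suppress=True)
c=cap('wrist'); hsv=cv2.cvtColor(c['color'],cv2.COLOR_RGB2HSV)
m=(hsv[...,2]<60).astype(np.uint8); l,st=cv2.connectedComponentsWithStats(cv2.morphologyEx(m,cv2.MORPH_OPEN,np.ones((3,3))),connectivity=4)[1:3]
print(env.get_state()['ee_pos'],st[st[:,4]>1500])
for i in range(1,len(st)):
    if 3000<st[i,4]:
        ct=max(cv2.findContours((l==i).astype(np.uint8),0,2)[0],key=cv2.contourArea)
        print(st[i],cv2.minAreaRect(onplane(c,ct.reshape(-1,2),22)[:,:2].astype(np.float32)))
s=cap('side'); d=cap('scene'); pickle.dump((s,d),open('g.pkl','wb'))
# lid angle: edges in scene/side (start pictures), hinge at carton y+66
C=np.array([559.3,118.7]); 
for n in ('scene','side'):
    cc=pickle.load(open(n+'.pkl','rb'))
    px=np.array([(38,85),(217,18)])/4+[220,105] if n=='scene' else (np.array([(472,33),(630,122)],float)-[450,0])/2.5+[180,205]
    o,dd=rays(cc,px)
    for q in dd: # intersect ray with end plane: distance from hinge axis ==136
        y0,z0=o[1]-184.7,o[2]-32; a=q[1]**2+q[2]**2; b=2*(y0*q[1]+z0*q[2]); k=y0*y0+z0*z0-136**2; D=b*b-4*a*k
        for t in ((-b-np.sqrt(max(D,0)))/2/a,(-b+np.sqrt(max(D,0)))/2/a):
            p=o+t*q; print(n,D>0,p,np.arctan2(p[2]-32,-(p[1]-184.7)))
E
```

```text
[561.11 120.08 101.25] [[     0      0    640    400 192692]
 [   281    121     84    157  11531]
 [     0    239    640    161  51674]]
[  281   121    84   157 11531] ((558.211181640625, 119.50480651855469), (62.4925651550293, 129.64707946777344), 89.18531799316406)
[    0   239   640   161 51674] ((671.8387451171875, 114.44342041015625), (613.3072509765625, 168.6376190185547), 89.24849700927734)
scene True [488.92 216.74 164.17] 1.808593629723521
scene True [530.48 287.18 121.41] 2.424181294581891
scene True [632.92 212.83 165.06] 1.7791388244499333
scene True [689.39 289.95 118.13] 2.4557473516976347
side True [631.72 212.67 165.09] 1.777936504052601
side True [834.05  76.97 -51.01] -0.6564859264838738
side True [488.04 214.59 164.67] 1.7923859495346415
side True [628.15  78.72 -53.23] -0.6773219030197128
```

The display measures centred at (558.2, 119.5), yaw −0.8°, and the lid is at about 1.79 rad. I'll go up and over behind the lid with shut fingers.

Request:
drive_tool --increments '[[[0,0,0.9,0,0,0,0.4],[0,0,0.9,0,0,0,0],[0,0,0.9,0,0,0,-0.5],[0,0,0.9,0,0,0,-1],[0,0,0.9,0,0,0,-1],[0,0.9,0,0,0,0,-1],[0,0.9,0,0,0,0,-1],[0,0.9,0,0,0,0,-1],[0,0.9,0,0,0,0,-1],[0,0.9,0,0,0,0,-1]]]'

```text
time_s: 19.5
ee_pos: [558.5, 232.3, 207.3]
orientation: [0.007, 1.0, -0.0, -0.001]
force: [1.4, -0.1, 0.2]
grip_width: 0.1
grasp_force: 0.0
```

Request:
drive_tool --increments '[[[0,0.9,0,0,0,0,-1],[0,0.3,0,0,0,0,-1],[0,0,-0.6,0,0,0,-1],[0,0,-0.8,0,0,0,-1],[0,0,-0.8,0,0,0,-1],[0,0,-0.5,0,0,0,-1],[0,0,0,0,0,0,-1],[0,0,0,0,0,0,-1]]]'

```text
time_s: 20.3
ee_pos: [559.2, 261.5, 140.8]
orientation: [0.008, 1.0, -0.0, -0.0]
force: [-0.0, -0.6, -0.1]
grip_width: 0.0
grasp_force: 0.0
```

Request:
drive_tool --increments '[[[0,-0.4,0,0,0,0,-1],[0,-0.4,0,0,0,0,-1],[0,-0.4,0,0,0,0,-1],[0,-0.4,0,0,0,0,-1],[0,-0.4,-0.04,0,0,0,-1],[0,-0.36,-0.04,0,0,0,-1],[0,-0.4,-0.04,0,0,0,-1],[0,-0.4,-0.06,0,0,0,-1],[0,-0.4,-0.06,0,0,0,-1],[0,-0.4,-0.08,0,0,0,-1]]]'

```text
time_s: 21.3
ee_pos: [558.9, 161.9, 132.3]
orientation: [0.007, 1.0, -0.0, -0.0]
force: [-0.4, 0.1, -0.4]
grip_width: 0.4
grasp_force: 0.3
```

Request:
drive_tool --increments '[[[0,-0.36,-0.18,0,0,0,-1],[0,-0.36,-0.2,0,0,0,-1],[0,-0.36,-0.24,0,0,0,-1],[0,-0.32,-0.27,0,0,0,-1],[0,-0.3,-0.3,0,0,0,-1],[0,-0.28,-0.32,0,0,0,-1],[0,-0.18,-0.28,0,0,0,-1],[0,-0.16,-0.28,0,0,0,-1],[0,-0.14,-0.28,0,0,0,-1],[0,-0.1,-0.28,0,0,0,-1]]]'

```text
time_s: 22.3
ee_pos: [559.0, 98.5, 66.2]
orientation: [0.007, 1.0, 0.0, -0.0]
force: [-0.2, -0.4, 1.0]
grip_width: -0.2
grasp_force: 0.2
```

```bash
python3 - <<'E'
from h import *
s=cap('side'); d=cap('scene'); print(env.get_state()['ee_pos'],env.get_state()['force'])
a=lambda c,r0,r1,c0,c1:cv2.resize(np.ascontiguousarray(c['color'][r0:r1,c0:c1,::-1]),(400,400*(r1-r0)//(c1-c0)))
A=a(d,90,220,220,340);B=a(s,180,310,180,320); o=np.zeros((440,800,3),np.uint8); o[:A.shape[0],:400]=A; o[:B.shape[0],400:]=B
cv2.imwrite('pics/k.png',o)
E
```

```text
[558.38558785  98.22156374  65.7000566 ] [-0.76687735 -0.6106162  -0.5576391 ]
```

View pics/k.png

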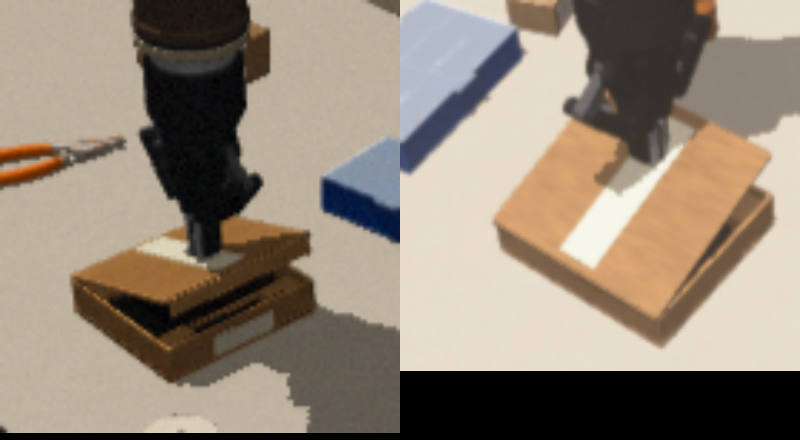

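The lid is nearly shut, with the fingertip on its middle in both views. I'll continue down until there is firm contact.

Request:
drive_tool --increments '[[[0,-0.1,-0.25,0,0,0,-1],[0,-0.08,-0.25,0,0,0,-1],[0,0,-0.25,0,0,0,-1],[0,0,-0.2,0,0,0,-1],[0,0,-0.12,0,0,0,-1],[0,0,-0.08,0,0,0,-1],[0,0,-0.06,0,0,0,-1],[0,0,0,0,0,0,-1]]]'

```text
time_s: 23.2
ee_pos: [558.9, 94.3, 36.5]
orientation: [0.007, 1.0, 0.0, -0.0]
force: [-1.4, -0.2, 0.6]
grip_width: 0.1
grasp_force: 0.0
```

Request:
drive_tool --increments '[[[0,0,-0.05,0,0,0,-1],[0,0,-0.04,0,0,0,-1],[0,0,0,0,0,0,-1],[0,0,0,0,0,0,-1],[0,0,0,0,0,0,-1]]]'

```text
time_s: 23.7
ee_pos: [559.2, 94.4, 35.8]
orientation: [0.007, 1.0, -0.0, 0.001]
force: [-4.5, -1.1, 17.4]
grip_width: 0.1
grasp_force: 8.3
```

Firm contact at 17 N: the lid is at its stop. I'll retreat straight up.

Request:
drive_tool --increments '[[[0,0,0.1,0,0,0,-1],[0,0,0.5,0,0,0,-1],[0,0,1,0,0,0,-1],[0,0,1,0,0,0,-1],[0,0,1,0,0,0,-1],[0,0,1,0,0,0,-1],[0,0,0,0,0,0,-1],[0,0,0,0,0,0,-1],[0,0,0,0,0,0,-1],[0,0,0,0,0,0,-1]]]'

```text
time_s: 24.7
ee_pos: [558.4, 94.0, 148.4]
orientation: [0.007, 1.0, -0.0, -0.001]
force: [-0.4, -0.5, -0.1]
grip_width: 0.0
grasp_force: 0.0
```

```bash
python3 - <<'E'
from h import *
d=cap('scene'); s=cap('side'); print(env.get_state()['ee_pos'],env.get_state()['force'])
a=lambda c,r0,r1,c0,c1:cv2.resize(np.ascontiguousarray(c['color'][r0:r1,c0:c1,::-1]),(400,400*(r1-r0)//(c1-c0)))
A=a(d,120,280,220,440);B=a(s,130,310,180,410); o=np.zeros((440,800,3),np.uint8); o[:A.shape[0],:400]=A; o[:B.shape[0],400:]=B
cv2.imwrite('pics/z.png',o)
E
```

```text
[558.56545628  94.10316218 148.57254763] [-0.52606339  0.059762    0.14474363]
```

View pics/z.png

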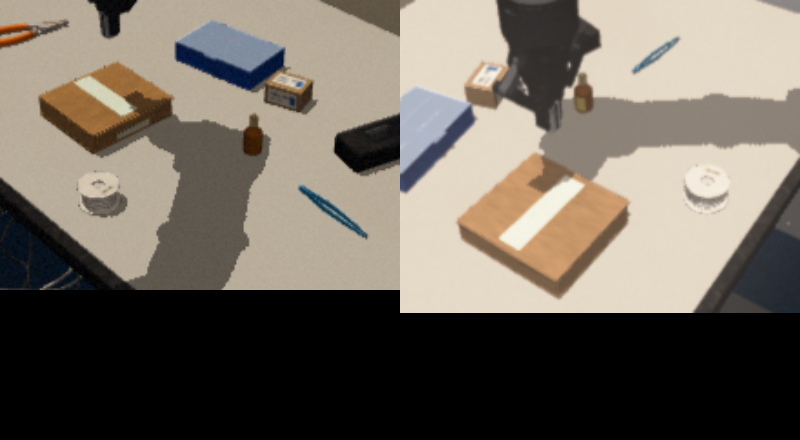

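The lid is fully shut, at (105,105) and (545,225). The reel, flux and tweezers are where they were, and the arm is clear.

```bash
python3 -c "
from station import job
print(job.hand_in())"
```

```text
the job is handed in; nothing more can be done
None
```

The job is handed in (no verdict came back): separator and second display (screen up) are stacked in the carton and the lid is shut; the final pictures show the bystanders unmoved.

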